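# Lever up the sensor well's heavy flap

### The job

Open the sensor well: with the fingertips push the red locking tab fully home towards the lever, so that its red post no longer stands under the lever, then press the yellow paddle at the lever's long end all the way down so that the short end raises the heavy steel flap. Finish while still holding the paddle down with the flap fully raised. Only push and press: do not touch the flap itself, do not lift the lever out of its cradle, and leave the other things on the bench where they are.

Things in the scene. Friction and masses are not known exactly. Their poses are not given: they have to be found in the camera images.
- station: fixed fixture: grey base plate, blue fulcrum, grey sensor well (150 x 105 mm, 79 mm high). Origin at worktop level under the fulcrum. Its y axis runs along the lever: the well lies at +y (100 to 205 mm), the paddle at -y. Its x axis is the direction in which the locking tab is pushed home. A rubber stop, top 27 mm above the worktop, stands under the paddle at y = -195 mm
- lever: loose dark steel lever, 20 mm wide, 10 mm thick, 0.3 kg, its cross pin resting in the fulcrum's open-topped cradle; origin on the pin, 85 mm above the worktop. Long arm 225 mm to station -y; short arm 80 mm to +y, its roller under the flap's edge. At rest the long arm slopes up 15 degrees; fully pressed, down about 14. Its axes are parallel to the station's at rest and turn with it
- paddle (a point): centre of the upper face of the yellow paddle (60 x 60 mm, 8 mm thick) at the lever's long end, 195 mm from the pin. At rest 147 mm above the worktop; with the lever on its stop about 48 mm. It moves almost straight down. Pressing it takes 2 to 7 N, and the lever rises again when let go
- lock_tab (a point): top middle of the outer (station -x side) face of the red upright locking tab: 44 mm wide along station y, 10 mm thick, 11 to 84 mm above the worktop, on a low slide at station y = -85 mm. Push this face along station +x, above 30 mm height. At lock = 0 the face lies at station x = -110 mm, fully home at -65 mm
- lock (a joint): travel of the locking slide in m: it starts at 0 to 0.008, with its red post (24 x 20 mm, 97 mm high) right under the lever's long arm so that the lever cannot go down; 0.045 is fully home, post clear on the other side. About 2 N of sliding friction, stays where left
- flap (a joint): angle of the flap in rad: 0 shut, about 0.33 with the lever pressed onto its stop. The flap falls shut by its weight when the lever is let go
- flap_edge (a point): top middle of the free edge of the heavy steel flap, 140 mm (station x) x 133 mm (station y), 14 mm thick, about 2 kg. Shut, this point lies 94 mm above the worktop at station y = 62 mm; the hinge lies at y = 195 mm, 80 mm above the worktop
- tacho: round grey tachograph head, 116 mm across, 48 mm high, lying face up; origin under its centre
- sleeve: orange sensor sleeve standing upright near the paddle, 38 mm across, 55 mm high; origin under its centre
- spanner_a: chrome spanner lying flat, about 170 mm long along its x axis
- spanner_b: smaller chrome spanner lying flat, about 140 mm long along its x axis
- hexkey: steel hex key lying flat, 100 mm long arm along its y axis, 32 mm short arm, 7 mm thick; origin under the long arm's middle
- cleaner: spray can standing upright, 52 mm across, 150 mm high; origin under its centre
- sealcup: green cup for seals, 68 mm across, 60 mm high; origin under its centre

How it is judged:
On the way, in this order (a step that is already met when the one before it is completed fails the run):
1. the locking tab is pushed home (value of joint lock above 0.038 m), for 0.2 s.
2. the lever's paddle is pressed down and the flap is raised (value of joint flap above 0.29 rad and contact force between the fingers and lever above 1 N), for 0.3 s.
At the end, for the whole second after the job is handed in: The locking slide is home (over 38 of its 45 mm); the flap is up (over 0.29 of about 0.33 rad) and still, carried by the lever; the fingers still press on the lever (over 1 N) and do not touch the flap; the lever sits in its cradle (all of step 2 and value of joint lock above 0.038 m and value of joint flap below 0.42 rad and velocity of joint flap between -0.1 and 0.1 rad/s and contact force between lever and flap above 1 N and not (contact force between any of the fingers, the arm and flap above 0.5 N) and not (z of lever in the frame of station above 0.097 m or z of lever in the frame of station below 0.07 m or x of lever in the frame of station above 0.02 m or x of lever in the frame of station below -0.02 m or y of lever in the frame of station above 0.02 m or y of lever in the frame of station below -0.02 m)); the arm keeps its last pose, push and grip.
It fails at once if the robot touches the flap (contact force between any of the fingers, the arm and flap above 0.5 N).
It fails at once if the lever is lifted or shoved out of its cradle (z of lever in the frame of station above 0.097 m or z of lever in the frame of station below 0.07 m or x of lever in the frame of station above 0.02 m or x of lever in the frame of station below -0.02 m or y of lever in the frame of station above 0.02 m or y of lever in the frame of station below -0.02 m).
It fails at once if another thing on the bench is moved more than 20 mm (distance of any of tacho, sleeve, spanner_a, spanner_b, hexkey, cleaner, sealcup from where it was at the start of the episode above 0.02 m).
It also fails if it takes over 40 s, if anything falls off the work surface, if the arm or the gripper's body presses on something with over 40 N, if the wrist force passes 120 N, or if a joint passes its speed limit or range.

### The arm

A 6-joint arm with a two-finger parallel gripper is mounted at the origin on the work surface. World frame = base frame: x ahead of the robot, y to its left, z up, the work surface at z = 0. Lengths are in m, angles in rad, forces in N, time in s.
With the tool pointing down it reaches from about 0.3 to 0.775 m from the base axis. Payload 14.6 kg.
Tool frame: the origin (TCP) lies on the centre line of the jaws, within the pads' length; the fingertips stand 11 mm ahead of it and the grasp point (between the pads) lies 8 mm behind it; z points along the fingers, y is the line along which they close (so a half turn about z gives the same grasp; the last joint's range is limited). The gripper opens to 85 mm and grips with 20 to 120 N. Pads are 22 mm wide; open, the fingers measure 114 mm over their backs; the gripper's body (76 mm by 85 mm) begins 54 mm behind the grasp point. The pads swing forward as they close: fully open they stand 13 mm farther back than shut.
Start: joints at [-0.067, 0.3, 1.521, -0, 1.321, -0.067], TCP at [0.55, -0, 0.242] pointing down, gripper open.
Joint ranges: [-3.03, 3.03], [-0.79, 2.21], [0.23, 2.52], [-1.04, 4.18], [0, 3.07], [-2.55, 2.55]. Speed limits (rad/s): [2.22, 2.22, 2.57, 3.14, 3.14, 3.14].

### API

Orientations are given as a unit quaternion [x, y, z, w].
In Python, from bench import ctrl gives the robot as it stands. The module is installed in compiled form; this text tells all that it offers.
- The arm moves only by the tool step_arm, never from a script. Its argument "increments" is a list of rows, each an object of numbers: "x", "y", "z": the shift along the tool's x, y, z in mm; "roll": the turn about the tool's z in rad; "jaw": the gripper's target within -1 to 1 (shut at 1, half-way at 0, fully open at -1). In form: [{"x": .., "y": .., "z": .., "roll": .., "jaw": ..}, ...]. A call has 1 to 20 rows; each row shifts and turns the commanded pose from where the row before left it, along the tool's axes as they then stand; what a row does not reach is not made up. A row lasts 1/8 s, in which the tool goes at most 62.5 mm and 10.7 degrees, less where a joint would pass 70% of its speed; a pose out of reach is approached as far as the arm can. A call with a gripper value outside its range is refused whole. The fingers move at their own pace and stop on an object; "squeeze" is the grip in N (left out, the last holds). Time passes only in rows, so rows that do not move let the fingers close. It gives the time, the measured TCP pose, the force, the opening and the grip force at its end, in the units of the state.
- ctrl.get_obs(): the state, without advancing time (a new reading comes with each control period).
- ctrl.camera(name): name is "scene" or "side" or "wrist"; returns the picture (480x640x3 uint8, red, green, blue); there is no depth.
- ctrl.calibration(name): a dict with "intrinsics" (3x3 intrinsics, pixels), "k1" (the pictures are not rectified: a ray, as slopes to the right and down, at radius r is drawn at 1 + k1 r^2 times it, then the intrinsics apply), "world_to_cam" (4x4, takes a point from world to camera coordinates). Camera axes: x right, y up, looking along -z (the intrinsics and any distortion apply to the point x, -y, -z); pixel columns grow to the right and rows downward; lengths in m; the calibration is good to about 2 mm. A picture is of the moment at which its call begins: read the wrist's pose just before it. calibration takes no time and is no camera call; for the wrist camera it gives the pose at the moment of the call.
- ctrl.sign_off(): hands the job in; it is judged then, once.
The state is a dict: "time_s": time; "q": joint angles; "qd": joint speeds; "joint_torque": joint torques, N m; "tool_pos": TCP position; "ee_rot": TCP orientation; "ft_force": force on the tool from outside, world axes, zero at the start; "ft_torque": the same for the moment, N m; "width": finger opening in m; "grip_force": force on a finger pad.
Only numpy, scipy, OpenCV 4.12 (cv2) and the standard library are available. Lean on these libraries where they do the work, as an engineer would, in place of code of your own. Each camera call takes 0.05 s, during which the arm holds its last target. There are 200 camera calls.

## Working session

There is one attempt and no reset: what is moved stays moved. The work goes in short steps, Python scripts to look and compute and a tool call to move; the robot and the scene stay as the last step left them, time stands still between calls to the robot, and variables do not carry over. Pictures are saved under pics/ and viewed, at most 10 in all, crops included, and the job is handed in when it is done.

Besides the shell and the picture viewer there is one more tool, called after ">>>" as a command line: name --argument value ..., lists and objects as JSON in quotes. step_arm: Moves the arm, as the interface text tells. Its arguments: {"type":"object","properties":{"increments":{"type":"array"},"squeeze":{"type":"number"}},"required":["increments"]}

```bash
mkdir -p pics; cat > h.py <<'E'
import numpy as np, cv2
from bench import ctrl
def ray(cal,u,v):
    K=np.array(cal["intrinsics"]);k1=cal["k1"];T=np.array(cal["world_to_cam"])
    p=cv2.undistortPoints(np.array([[[u,v]]],float),K,np.array([k1,0,0,0.]))[0,0]
    R=T[:3,:3];d=R.T@np.array([p[0],-p[1],-1]);c=-R.T@T[:3,3];return c,d
def onz(cal,u,v,z):
    c,d=ray(cal,u,v);return c+d*(z-c[2])/d[2]
def proj(cal,P):
    T=np.array(cal["world_to_cam"]);p=T[:3,:3]@P+T[:3,3];x=p[0]/-p[2];y=-p[1]/-p[2];s=1+cal["k1"]*(x*x+y*y)
    K=np.array(cal["intrinsics"]);return (K@[x*s,y*s,1])[:2]
E
python3 - <<'E'
from h import *
o=ctrl.get_obs();print(o["tool_pos"],o["ee_rot"],o["time_s"])
for n in("scene","side","wrist"):
    im=ctrl.camera(n);cv2.imwrite(f"pics/{n}0.png",im[:,:,::-1])
    cal=ctrl.calibration(n);print(n,np.round(cal["intrinsics"],1).tolist(),cal["k1"],np.round(cal["world_to_cam"],3).tolist())
E
```

```text
[5.49774395e-01 1.94849640e-05 2.41718272e-01] [ 7.07104789e-01  7.07108540e-01 -3.79700197e-04 -4.32431614e-04] 0.0
scene [[441.6, 0.0, 315.5], [0.0, 441.6, 242.1], [0.0, 0.0, 1.0]] -0.03090802028323031 [[-0.248, 0.969, -0.006, 0.121], [-0.773, -0.194, 0.605, 0.325], [0.584, 0.155, 0.796, -1.603], [0.0, 0.0, 0.0, 1.0]]
side [[466.7, 0.0, 327.3], [0.0, 466.7, 238.6], [0.0, 0.0, 1.0]] -0.013849985821241402 [[0.704, -0.71, -0.021, -0.355], [0.442, 0.414, 0.796, -0.309], [-0.557, -0.569, 0.605, -0.874], [0.0, 0.0, 0.0, 1.0]]
wrist [[332.5, 0.0, 320.4], [0.0, 332.5, 242.7], [0.0, 0.0, 1.0]] -0.005980453668271452 [[1.0, 0.001, -0.002, -0.55], [-0.001, 0.948, -0.318, 0.042], [0.002, 0.318, 0.948, -0.381], [0.0, 0.0, 0.0, 1.0]]
```

View pics/scene0.png

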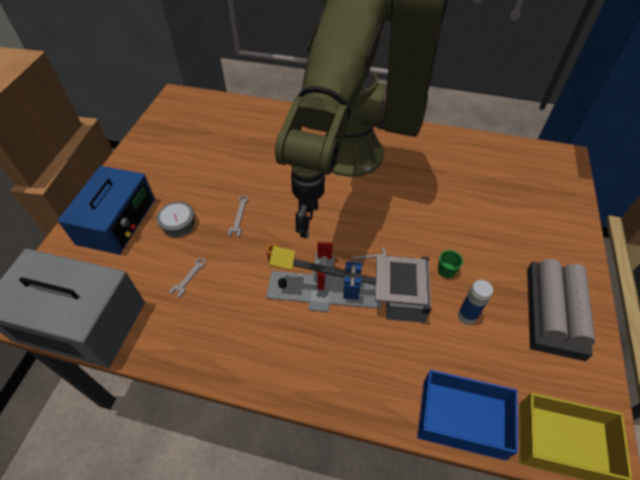

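View pics/side0.png

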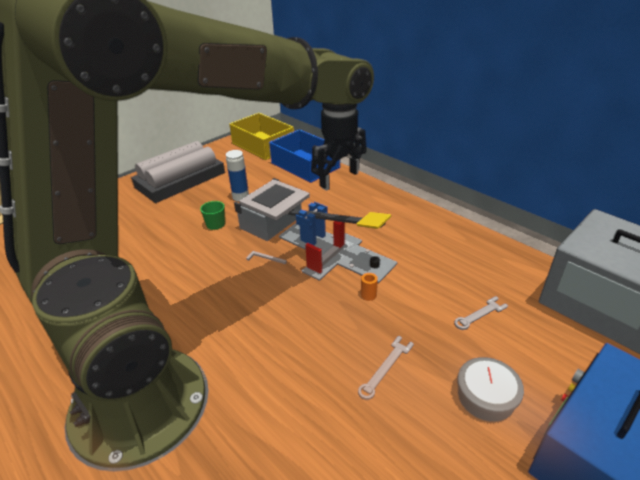

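The scene view shows the yellow paddle at (283,258), the red tab at (324,250), the fulcrum at (353,280) and the well at (403,285). The side view shows the paddle at (374,220), the tab at (314,258), the post at (339,232) and the sleeve at (369,287).

```bash
python3 - <<'E'
from h import *
C={n:ctrl.calibration(n) for n in("scene","side","wrist")}
R={"scene":(240,230,440,330),"side":(200,170,420,310),"wrist":(0,0,640,480)}
H={"yellow":[(22,150,120),(34,255,255)],"red":[(0,170,60),(4,255,255)],"orange":[(6,200,120),(15,255,255)]}
for n in C:
    im=cv2.imread(f"pics/{n}0.png");h=cv2.cvtColor(im,cv2.COLOR_BGR2HSV);x0,y0,x1,y1=R[n]
    for c,(a,b) in H.items():
        m=np.zeros(h.shape[:2],np.uint8);m[y0:y1,x0:x1]=cv2.inRange(h,a,b)[y0:y1,x0:x1]
        k,l,s,ce=cv2.connectedComponentsWithStats(m)
        for i in range(1,k):
            if s[i,4]>25:
                q=cv2.boxPoints(cv2.minAreaRect(np.argwhere(l==i)[:,::-1].astype(np.float32)))
                print(n,c,s[i].tolist(),ce[i].round(1),q.round().tolist() if c!="x" else"")
                if c=="yellow":print("  paddle@.147",onz(C[n],*ce[i],.145).round(4))
im=cv2.imread("pics/scene0.png")[225:335,240:440];im2=cv2.imread("pics/side0.png")[170:310,220:420]
a=cv2.resize(im,(800,440),interpolation=2)[:300];b=cv2.resize(im2,(429,300),interpolation=2);w=cv2.resize(cv2.imread("pics/wrist0.png"),(400,300))
o=np.zeros((600,800,3),np.uint8);o[:300]=a;o[300:,:400]=b[:,:400];o[300:,400:]=w;cv2.imwrite("pics/c.png",o)
E
```

```text
scene yellow [270, 246, 25, 24, 442] [281.8 257.4] [[268.0, 264.0], [273.0, 245.0], [296.0, 251.0], [291.0, 270.0]]
  paddle@.147 [ 0.6006 -0.0601  0.145 ]
scene red [318, 243, 14, 15, 158] [324.5 249. ] [[318.0, 243.0], [331.0, 243.0], [331.0, 257.0], [318.0, 257.0]]
scene red [318, 272, 7, 17, 83] [320.6 279.7] [[318.0, 288.0], [318.0, 272.0], [324.0, 272.0], [324.0, 288.0]]
side yellow [357, 212, 34, 16, 348] [373.6 219.7] [[357.0, 225.0], [358.0, 210.0], [390.0, 214.0], [389.0, 229.0]]
  paddle@.147 [ 0.5981 -0.0629  0.145 ]
side red [334, 221, 10, 26, 227] [338.5 232.9] [[334.0, 221.0], [343.0, 221.0], [343.0, 246.0], [334.0, 246.0]]
side red [306, 244, 16, 28, 331] [313.5 257.5] [[306.0, 244.0], [320.0, 243.0], [321.0, 271.0], [307.0, 272.0]]
side orange [362, 274, 15, 26, 342] [368.6 286.5] [[362.0, 274.0], [376.0, 274.0], [376.0, 299.0], [362.0, 299.0]]
wrist yellow [343, 280, 78, 83, 5304] [382.5 320.2] [[342.0, 288.0], [418.0, 279.0], [427.0, 354.0], [351.0, 363.0]]
  paddle@.147 [ 0.599  -0.0593  0.145 ]
wrist red [346, 167, 9, 31, 105] [350.  180.6] [[345.0, 167.0], [350.0, 166.0], [355.0, 197.0], [350.0, 198.0]]
wrist red [236, 168, 31, 55, 905] [250.4 194.3] [[235.0, 172.0], [259.0, 167.0], [271.0, 218.0], [246.0, 224.0]]
wrist orange [276, 291, 33, 33, 592] [293.4 304.3] [[276.0, 319.0], [280.0, 289.0], [311.0, 293.0], [307.0, 323.0]]
wrist orange [280, 318, 22, 19, 313] [290.6 326.7] [[280.0, 318.0], [301.0, 318.0], [301.0, 336.0], [280.0, 336.0]]
```

View pics/c.png

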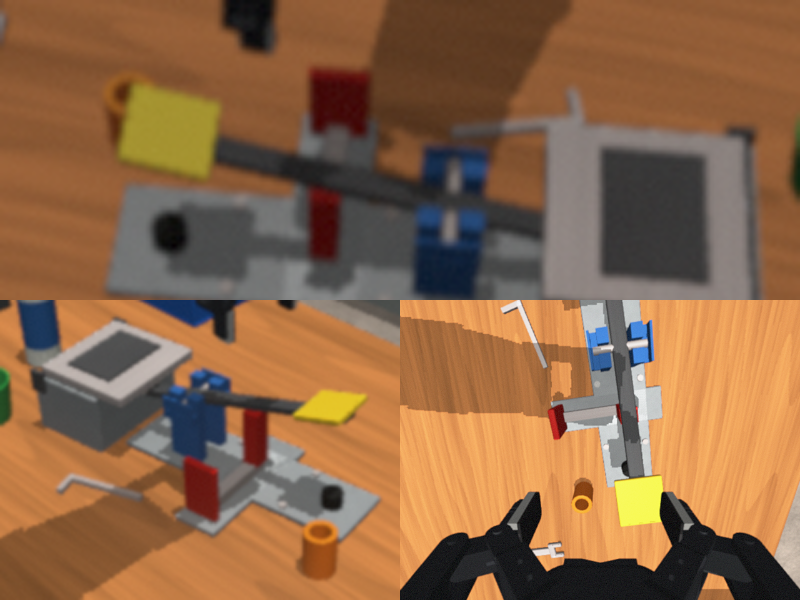

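The wrist view has image right = world +x and up = world +y: paddle lower centre, red tab left, sleeve in front and left of the paddle. Next I work out the yaw and check that the tab and paddle agree.

```bash
python3 - <<'E'
from h import *
w=ctrl.calibration("wrist")
im=cv2.imread("pics/wrist0.png");h=cv2.cvtColor(im,cv2.COLOR_BGR2HSV)
def mask(a,b,box):
    m=np.zeros(h.shape[:2],np.uint8);x0,y0,x1,y1=box;m[y0:y1,x0:x1]=cv2.inRange(h,a,b)[y0:y1,x0:x1];return m
def poly(m,n):
    c=max(cv2.findContours(m,0,1)[0],key=cv2.contourArea);return cv2.approxPolyN(c,n).reshape(-1,2)
t=poly(mask((0,170,30),(4,255,255),(225,155,275,235)),4);print("tab",t.tolist(),[onz(w,*p,.084)[:2].round(4).tolist() for p in t])
y=poly(mask((22,150,120),(34,255,255),(330,270,440,370)),4);print("pad",y.tolist())
Y=[]
for p in y:
    z=.147+(.029*.26 if p[1]>320 else -.029*.26); Y.append(onz(w,*p,z)); print(Y[-1].round(4))
pc=np.mean(Y,0);print("paddle",pc.round(4))
for n in("scene","side"):print(n,proj(ctrl.calibration(n),pc).round(1))
for yaw in np.radians([4,6,8,10]):
    X=np.array([np.cos(yaw),np.sin(yaw)]);Yv=np.array([-X[1],X[0]]);O=pc[:2]+.185*Yv
    pin=np.r_[O,.085];tab=np.r_[O-.108*X-.085*Yv,.084]
    print(np.degrees(yaw).round(),O.round(4),"tab",tab[:2].round(4),"px tab/pin wrist",proj(w,tab).round(),proj(w,pin).round(),"scene",proj(ctrl.calibration("scene"),pin).round(),proj(ctrl.calibration("scene"),tab).round())
m=mask((5,180,60),(17,255,255),(270,280,315,345))
c,r=cv2.minEnclosingCircle(np.argwhere(mask((6,200,120),(15,255,255),(270,285,315,325)))[:,::-1].astype(np.float32))
print("sleeve top",onz(w,293,327-0,.055).round(3),onz(w,293,305,.03).round(3))
E
```

```text
tab [[266, 204], [248, 231], [236, 176], [259, 166]] [[0.502, 0.0204], [0.4844, -0.0045], [0.4774, 0.0449], [0.4977, 0.0533]]
pad [[418, 355], [352, 363], [342, 288], [421, 279]]
[ 0.6267 -0.0846  0.1545]
[ 0.5752 -0.0922  0.1545]
[ 0.567  -0.0341  0.1395]
[ 0.6277 -0.0264  0.1395]
paddle [ 0.5991 -0.0594  0.147 ]
scene [282.2 256.6]
side [372.7 218.2]
4.0 [0.5862 0.1252] tab [0.4844 0.0329] px tab/pin wrist [245. 190.] [367.  72.] scene [352. 280.] [327. 244.]
6.0 [0.5798 0.1246] tab [0.4813 0.0288] px tab/pin wrist [242. 195.] [359.  73.] scene [352. 278.] [326. 243.]
8.0 [0.5734 0.1238] tab [0.4783 0.0246] px tab/pin wrist [239. 199.] [350.  74.] scene [352. 276.] [324. 242.]
10.0 [0.567  0.1228] tab [0.4754 0.0204] px tab/pin wrist [236. 204.] [342.  76.] scene [352. 274.] [323. 241.]
sleeve top [ 0.52  -0.124  0.055] [ 0.518 -0.11   0.03 ]
```

>>> step_arm --increments '[{"roll":-0.14,"jaw":1},{"y":-30,"x":10,"jaw":1},{"y":-40,"x":13,"jaw":1},{"y":-40,"x":10,"jaw":1},{"z":40,"jaw":1},{"z":40,"jaw":1},{"z":40,"jaw":1},{"z":30,"jaw":1},{"z":20,"jaw":1},{"z":16,"jaw":1},{"jaw":1},{"jaw":1}]' --squeeze 30

```text
invalid input
```

```bash
python3 - <<'E'
from h import *
o=ctrl.get_obs();p=o["tool_pos"];print(p.round(4),np.round(o["ee_rot"],3),o["width"],o["ft_force"].round(2))
O=np.array([.5734,.1238]);a=np.radians(8);d=p[:2]-O;print("station",d@[np.cos(a),np.sin(a)],d@[-np.sin(a),np.cos(a)])
a=ctrl.camera("wrist");b=ctrl.camera("side")
im=np.zeros((480,800,3),np.uint8);im[:300,:400]=cv2.resize(a,(400,300))[:,:,::-1];im[:,400:]=cv2.resize(b[150:330,220:370],(400,480))[:,:,::-1];cv2.imwrite("pics/d.png",im)
E
```

```text
[ 0.5498 -0.      0.2419] [ 0.707  0.707 -0.    -0.   ] 0.0850128859718133 [ 0.13 -1.42  0.38]
station -0.04055927885540894 -0.11932033842161202
```

View pics/d.png

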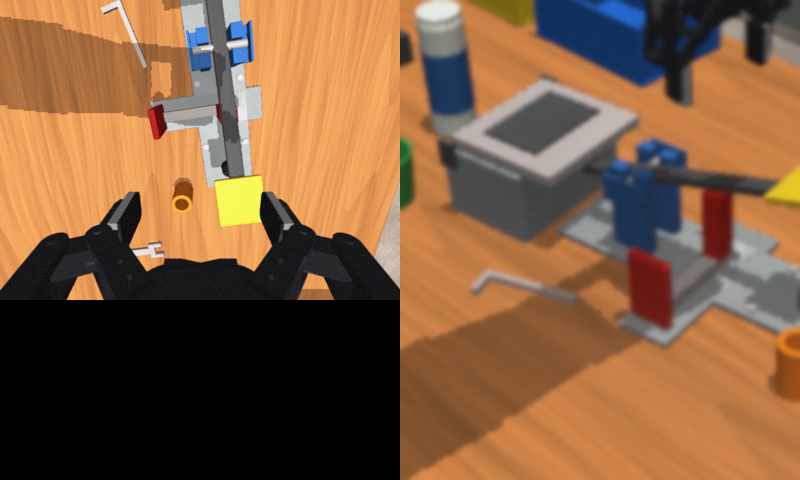

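The picture is unchanged because the call was refused, so the arm is still at the start pose. I'll retry with every key in each row.

>>> step_arm --increments '[{"x":0,"y":0,"z":0,"roll":-0.14,"jaw":1},{"x":10,"y":-30,"z":0,"roll":0,"jaw":1},{"x":13,"y":-40,"z":0,"roll":0,"jaw":1},{"x":10,"y":-40,"z":0,"roll":0,"jaw":1},{"x":0,"y":0,"z":40,"roll":0,"jaw":1},{"x":0,"y":0,"z":40,"roll":0,"jaw":1},{"x":0,"y":0,"z":40,"roll":0,"jaw":1},{"x":0,"y":0,"z":30,"roll":0,"jaw":1},{"x":0,"y":0,"z":20,"roll":0,"jaw":1},{"x":0,"y":0,"z":16,"roll":0,"jaw":1},{"x":0,"y":0,"z":0,"roll":0,"jaw":1},{"x":0,"y":0,"z":0,"roll":0,"jaw":1}]' --squeeze 30

```text
time_s: 1.75
tool_pos: [0.4368, 0.0173, 0.0569]
ee_rot: [0.656, 0.755, 0.0, 0.0]
ft_force: [-0.2, 0.1, -0.2]
width: 0.0004
grip_force: 0.0
```

```bash
python3 - <<'E'
from h import *
o=ctrl.get_obs();p=o["tool_pos"]
O=np.array([.5734,.1238]);a=np.radians(8);d=p[:2]-O;print("station",d@[np.cos(a),np.sin(a)],d@[-np.sin(a),np.cos(a)])
a=ctrl.camera("wrist");b=ctrl.camera("side")
im=np.zeros((480,800,3),np.uint8);im[:300,:400]=cv2.resize(a,(400,300))[:,:,::-1];im[:,400:]=cv2.resize(b[150:330,220:370],(400,480))[:,:,::-1];cv2.imwrite("pics/e.png",im)
E
```

```text
station -0.15012231850947402 -0.08642369256599967
```

View pics/e.png

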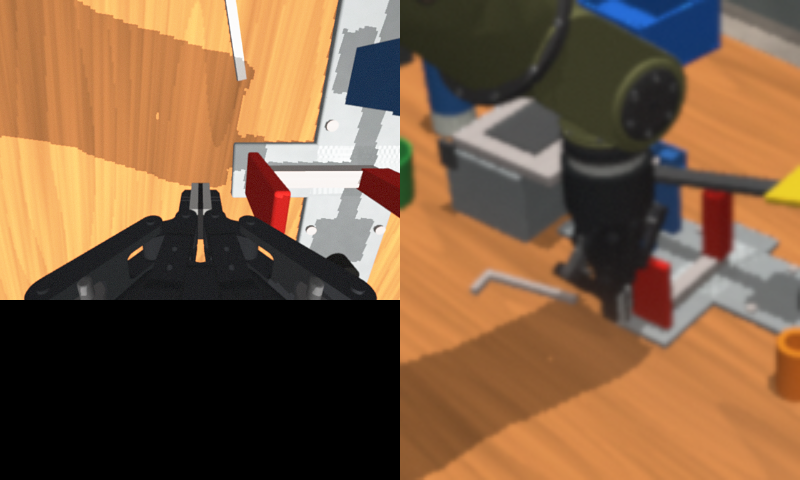

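The closed fingers splay wide higher up along their closing line. A quarter turn will move that spread away from the lever, so I'll do that first and then push along tool x.

>>> step_arm --increments '[{"x":0,"y":0,"z":0,"roll":0.175,"jaw":1},{"x":0,"y":0,"z":0,"roll":0.175,"jaw":1},{"x":0,"y":0,"z":0,"roll":0.175,"jaw":1},{"x":0,"y":0,"z":0,"roll":0.175,"jaw":1},{"x":0,"y":0,"z":0,"roll":0.175,"jaw":1},{"x":0,"y":0,"z":0,"roll":0.175,"jaw":1},{"x":0,"y":0,"z":0,"roll":0.175,"jaw":1},{"x":0,"y":0,"z":0,"roll":0.175,"jaw":1},{"x":0,"y":0,"z":0,"roll":0.17,"jaw":1},{"x":0,"y":0,"z":0,"roll":0,"jaw":1},{"x":10,"y":0,"z":0,"roll":0,"jaw":1},{"x":10,"y":0,"z":0,"roll":0,"jaw":1},{"x":10,"y":0,"z":0,"roll":0,"jaw":1},{"x":8,"y":0,"z":0,"roll":0,"jaw":1},{"x":8,"y":0,"z":0,"roll":0,"jaw":1},{"x":8,"y":0,"z":0,"roll":0,"jaw":1},{"x":6,"y":0,"z":0,"roll":0,"jaw":1},{"x":6,"y":0,"z":0,"roll":0,"jaw":1},{"x":0,"y":0,"z":0,"roll":0,"jaw":1}]'

```text
time_s: 4.22
tool_pos: [0.5022, 0.0266, 0.0563]
ee_rot: [0.998, 0.07, 0.0, 0.0]
ft_force: [-0.1, 0.2, 1.3]
width: -0.0001
grip_force: 0.0
```

>>> step_arm --increments '[{"x":3,"y":0,"z":0,"roll":0,"jaw":1},{"x":2,"y":0,"z":0,"roll":0,"jaw":1},{"x":0,"y":0,"z":0,"roll":0,"jaw":1}]'

```text
time_s: 4.6
tool_pos: [0.5069, 0.0273, 0.0563]
ee_rot: [0.998, 0.07, 0.0, 0.0]
ft_force: [-0.5, -0.1, -0.2]
width: 0.0003
grip_force: 0.0
```

>>> step_arm --increments '[{"x":2,"y":0,"z":0,"roll":0,"jaw":1},{"x":2,"y":0,"z":0,"roll":0,"jaw":1},{"x":0,"y":0,"z":0,"roll":0,"jaw":1}]'

```text
time_s: 4.97
tool_pos: [0.5109, 0.0279, 0.0563]
ee_rot: [0.998, 0.07, 0.0, 0.0]
ft_force: [-1.0, -0.3, -0.4]
width: 0.0001
grip_force: 0.4
```

```bash
python3 - <<'E'
from h import *
o=ctrl.get_obs();print(o["ft_force"].round(1))
a=ctrl.camera("wrist");b=ctrl.camera("side")
im=np.zeros((480,800,3),np.uint8);im[:300,:400]=cv2.resize(a,(400,300))[:,:,::-1];im[:,400:]=cv2.resize(b[150:330,250:400],(400,480))[:,:,::-1];cv2.imwrite("pics/f.png",im)
E
```

```text
[-1.  -0.3 -0.4]
```

View pics/f.png

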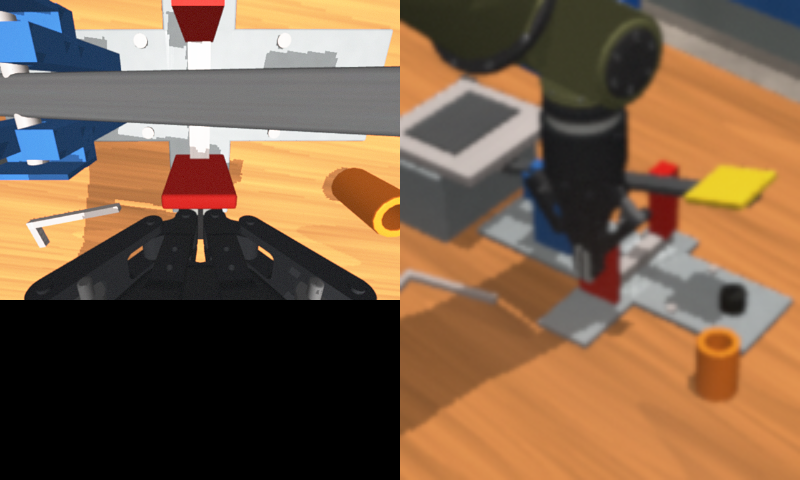

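The fingers touch the tab centrally at (200,200). The post at (200,20) is now beyond the lever. I'll keep pushing in small steps until the end stop shows up as force.

>>> step_arm --increments '[{"x":2,"y":0,"z":0,"roll":0,"jaw":1},{"x":1,"y":0,"z":0,"roll":0,"jaw":1},{"x":0,"y":0,"z":0,"roll":0,"jaw":1}]'

```text
time_s: 5.45
tool_pos: [0.511, 0.0279, 0.0562]
ee_rot: [0.998, 0.07, -0.004, 0.0]
ft_force: [-28.5, -6.0, 21.4]
width: -0.0001
grip_force: 14.5
```

>>> step_arm --increments '[{"x":1,"y":0,"z":0,"roll":0,"jaw":1},{"x":1,"y":0,"z":0,"roll":0,"jaw":1},{"x":0,"y":0,"z":0,"roll":0,"jaw":1}]'

```text
time_s: 5.82
tool_pos: [0.511, 0.0279, 0.0561]
ee_rot: [0.997, 0.07, -0.006, 0.0]
ft_force: [-47.6, -9.2, 34.9]
width: 0.0002
grip_force: 23.5
```

The tab is home: the force jumped, and the TCP sits at station x ≈ -75, as expected. Now I back off, lift and move over the paddle.

>>> step_arm --increments '[{"x":-12,"y":0,"z":0,"roll":0,"jaw":1},{"x":-22,"y":0,"z":0,"roll":0,"jaw":1},{"x":0,"y":0,"z":-25,"roll":0,"jaw":1},{"x":0,"y":0,"z":-40,"roll":0,"jaw":1},{"x":0,"y":0,"z":-40,"roll":0,"jaw":1},{"x":0,"y":0,"z":-45,"roll":0,"jaw":1},{"x":0,"y":25,"z":0,"roll":0,"jaw":1},{"x":30,"y":35,"z":0,"roll":0,"jaw":1},{"x":35,"y":25,"z":0,"roll":0,"jaw":1},{"x":35,"y":16,"z":0,"roll":0,"jaw":1},{"x":4,"y":0,"z":0,"roll":0,"jaw":1},{"x":0,"y":0,"z":0,"roll":0,"jaw":1},{"x":0,"y":0,"z":0,"roll":0,"jaw":1}]'

```text
time_s: 7.45
tool_pos: [0.5986, -0.0612, 0.2066]
ee_rot: [0.998, 0.071, 0.0, 0.0]
ft_force: [-0.6, 0.2, -0.1]
width: 0.0001
grip_force: 0.0
```

```bash
python3 - <<'E'
from h import *
o=ctrl.get_obs();p=o["tool_pos"];print(p.round(4))
O=np.array([.5734,.1238]);a=np.radians(8);d=p[:2]-O;print("station",d@[np.cos(a),np.sin(a)],d@[-np.sin(a),np.cos(a)])
a=ctrl.camera("wrist");b=ctrl.camera("side")
im=np.zeros((480,800,3),np.uint8);im[:300,:400]=cv2.resize(a,(400,300))[:,:,::-1];im[:,400:]=cv2.resize(b[150:330,270:420],(400,480))[:,:,::-1];cv2.imwrite("pics/g.png",im)
E
```

```text
[ 0.5986 -0.0612  0.2066]
station -0.0007947814694970121 -0.18675234231471094
```

View pics/g.png

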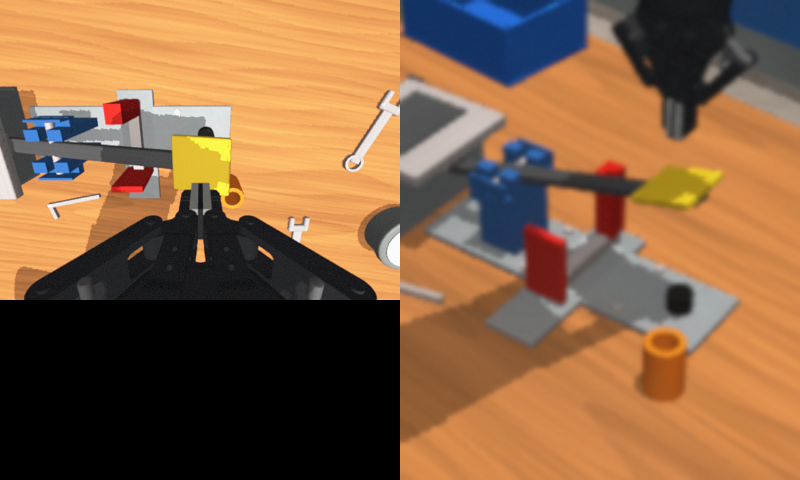

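The fingers are over the paddle at (200,165), the tab is home and the post is clear. Now I press down.

>>> step_arm --increments '[{"x":0,"y":0,"z":20,"roll":0,"jaw":1},{"x":0,"y":0,"z":15,"roll":0,"jaw":1},{"x":0,"y":0,"z":8,"roll":0,"jaw":1},{"x":0,"y":0,"z":5,"roll":0,"jaw":1},{"x":0,"y":0,"z":5,"roll":0,"jaw":1},{"x":0,"y":0,"z":5,"roll":0,"jaw":1},{"x":0,"y":0,"z":5,"roll":0,"jaw":1},{"x":0,"y":0,"z":5,"roll":0,"jaw":1},{"x":0,"y":0,"z":5,"roll":0,"jaw":1},{"x":0,"y":0,"z":0,"roll":0,"jaw":1}]'

```text
time_s: 8.8
tool_pos: [0.5993, -0.0617, 0.1332]
ee_rot: [0.998, 0.07, 0.0, 0.0]
ft_force: [0.4, -1.0, 5.1]
width: 0.0001
grip_force: 2.2
```

>>> step_arm --increments '[{"x":0,"y":0,"z":5,"roll":0,"jaw":1},{"x":0,"y":0,"z":5,"roll":0,"jaw":1},{"x":0,"y":0,"z":5,"roll":0,"jaw":1},{"x":0,"y":0,"z":5,"roll":0,"jaw":1},{"x":0,"y":0,"z":5,"roll":0,"jaw":1},{"x":0,"y":0,"z":5,"roll":0,"jaw":1},{"x":0,"y":0,"z":5,"roll":0,"jaw":1},{"x":0,"y":0,"z":5,"roll":0,"jaw":1},{"x":0,"y":0,"z":5,"roll":0,"jaw":1},{"x":0,"y":0,"z":5,"roll":0,"jaw":1},{"x":0,"y":0,"z":5,"roll":0,"jaw":1},{"x":0,"y":0,"z":5,"roll":0,"jaw":1},{"x":0,"y":0,"z":0,"roll":0,"jaw":1}]'

```text
time_s: 10.42
tool_pos: [0.5991, -0.0612, 0.0731]
ee_rot: [0.998, 0.07, -0.0, -0.0]
ft_force: [0.6, 0.3, 1.2]
width: 0.0005
grip_force: 1.0
```

>>> step_arm --increments '[{"x":0,"y":0,"z":3,"roll":0,"jaw":1},{"x":0,"y":0,"z":3,"roll":0,"jaw":1},{"x":0,"y":0,"z":3,"roll":0,"jaw":1},{"x":0,"y":0,"z":0,"roll":0,"jaw":1}]'

```text
time_s: 10.92
tool_pos: [0.5992, -0.0614, 0.0644]
ee_rot: [0.998, 0.07, 0.0, -0.0]
ft_force: [0.5, 2.2, 3.2]
width: -0.0002
grip_force: 1.5
```

>>> step_arm --increments '[{"x":0,"y":0,"z":2,"roll":0,"jaw":1},{"x":0,"y":0,"z":2,"roll":0,"jaw":1},{"x":0,"y":0,"z":0,"roll":0,"jaw":1},{"x":0,"y":0,"z":0,"roll":0,"jaw":1}]'

```text
time_s: 11.42
tool_pos: [0.5994, -0.0615, 0.0609]
ee_rot: [0.998, 0.07, 0.0, -0.0]
ft_force: [-0.5, 2.9, 9.2]
width: 0.0001
grip_force: 3.9
```

>>> step_arm --increments '[{"x":0,"y":0,"z":2,"roll":0,"jaw":1},{"x":0,"y":0,"z":0,"roll":0,"jaw":1},{"x":0,"y":0,"z":0,"roll":0,"jaw":1}]'

```text
time_s: 11.8
tool_pos: [0.5996, -0.0614, 0.0603]
ee_rot: [0.998, 0.07, 0.001, 0.0]
ft_force: [-7.8, 4.1, 23.2]
width: -0.0
grip_force: 10.5
```

```bash
python3 - <<'E'
from h import *
print(ctrl.get_obs()["ft_force"].round(1))
a=ctrl.camera("scene");b=ctrl.camera("side")
im=np.zeros((480,800,3),np.uint8);im[:,:400]=cv2.resize(a[220:340,250:450],(400,480))[:,:,::-1];im[:,400:]=cv2.resize(b[130:330,220:420],(400,480))[:,:,::-1];cv2.imwrite("pics/i.png",im)
E
```

```text
[-7.8  4.1 23.2]
```

View pics/i.png

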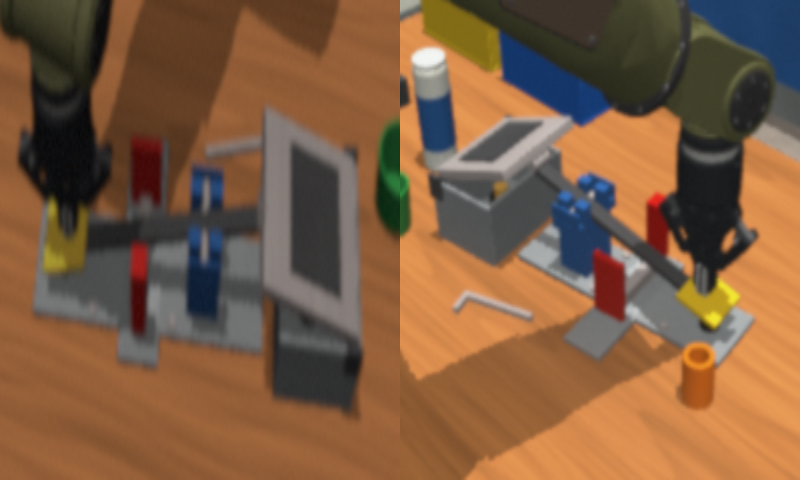

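The flap is raised at (505,145), the paddle is on its stop at (708,300), the lever is in its cradle, and the sleeve and hex key haven't moved. Handing in.

```bash
python3 -c "
from bench import ctrl
print(ctrl.sign_off())"
```

```text
the job is handed in; nothing more can be done
None
```

I handed the job in with the locking tab fully home and the paddle pressed onto its stop at about 23 N. In the last pictures the flap is raised and the lever sits in its cradle; the sign-off returned no verdict.

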